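Third hand for a bracket on a sprung pad

ROBOT

A 6-joint arm with a two-finger parallel gripper is mounted at the origin on the work surface. World frame = base frame: x ahead of the robot, y to its left, z up, the work surface at z = 0. Lengths are in mm, angles in rad, forces in N, time in s.
With the tool pointing down it reaches from about 400 to 825 mm from the base axis. Payload 7 kg.
Tool frame: the origin (TCP) lies between the finger pads, 19 mm behind the fingertips; this is the grasp point; z points along the fingers, y is the line along which they close (so a half turn about z gives the same grasp; the last joint's range is limited). The gripper opens to 88 mm and grips with 3 to 60 N. Pads are 19 mm wide; open, the fingers measure 130 mm over their backs; the gripper's body (78 mm by 193 mm) begins 47 mm behind the grasp point.
Start: joints at [1.515, 0.359, 0.012, 0, -1.224, -0.288], TCP at [227.528, 635.473, 245.361] pointing down, gripper open.
Joint ranges: [-3.07, 3.07], [-1.43, 2.12], [-1.02, 1.25], [-3.03, 1.67], [-3.05, -0], [-3.03, 3.03]. Speed limits (rad/s): [2.39, 2.39, 3.01, 3.14, 3.14, 3.14].

INTERFACE

Orientations are given as a 3x3 rotation matrix whose columns are the frame's x, y, z axes.
In Python, from workcell import ctrl gives the robot as it stands.
- The arm moves only by the tool carry_out, never from a script. Its argument "deltas" is a list of rows, each a list of 7 numbers: the shift along the tool's x, y, z as a fraction of full scale, then the turn, a rotation vector about the tool's x, y, z as a fraction of full scale, then the opening, from 0 (shut) to 1 (fully open). In form: [[dx, dy, dz, rx, ry, rz, fingers], ...]. A call has exactly 10 rows; each row shifts and turns the commanded pose from where the row before left it, along the tool's axes as they then stand; what a row does not reach is not made up. Full scale, the value 1, is 0.25 m for a shift and pi/2 rad for a turn. A row lasts 1/12 s, in which the tool goes at most 41.7 mm and 7.16 degrees, less where a joint would pass 70% of its speed; a pose out of reach is approached as far as the arm can. A call with a number of a shift or a turn outside -1 to 1 is refused whole. A call with a gripper value outside its range is refused whole. The fingers move at their own pace and stop on an object; "squeeze" is the grip in N (left out, the last holds). Time passes only in rows, so rows that do not move let the fingers close, or fill a call up. It gives the time, the measured TCP pose, the force, the opening and the grip force at its end, in the units of the state.
- ctrl.sense(): the state, without advancing time (a new reading comes with each control period).
- ctrl.get_image(name): name is "scene" or "top" or "wrist"; returns a dict with "image" (400x640x3 uint8, blue, green, red), "depth" (400x640 float32, mm along the optical axis (not along the pixel's ray), 0 where there is no reading), "fx", "fy", "cx", "cy" (pixels), "T" (4x4, takes a point from camera to world coordinates); the wrist camera has in their place "mount" (4x4, takes a point from camera to tool coordinates, whose origin is the TCP and whose axes are the flange's). Camera axes: x right, y down, z forward; pixel columns grow to the right and rows downward; lengths in mm; the calibration is good to about 2 mm. A picture is of the moment at which its call begins: read the wrist's pose just before it.
- ctrl.hand_in(): hands the job in; it is judged then, once.
Trained networks look in a picture, given as the dict that the camera call returned (one of the last four; its "shot" number tells which), for a name from the list of things; names that differ only in an ending like _2 or _b are one class to them, and where a whole thing is asked for, a point or a joint stands for the part that bears it (a point fixed in the world has none). Each returns a list of dicts, best first, with "conf" (0 to 1); they miss things now and then, are a little off and sometimes report something else, mostly with a low value. They report only what shows in the picture. A call takes as long as a camera call. They do not tell look-alikes from the thing itself.
- ctrl.masks_of(label, picture): "pixels" (400x640 bool, what is visible of it) and "at" ([column, row] in pixels, amid what is visible of it).
The state is a dict: "clock": time; "joint_pos": joint angles; "qd": joint speeds; "joint_efforts": joint torques, N m; "tool_pos": TCP position; "eef_rot": TCP orientation; "contact_force": force on the tool from outside, world axes, zero at the start; "wrist_torque": the same for the moment, N m; "width": finger opening in mm; "gripper_force": force on a finger pad.
Only numpy, scipy, OpenCV 4.12 (cv2) and the standard library are available. Lean on these libraries where they do the work, as an engineer would, in place of code of your own. Each camera call takes 0.05 s, during which the arm holds its last target. There are 200 camera calls.

TASK

Be the third hand while a colleague screws on a bracket: pick up the bracket with the red end plate and press that end plate squarely against the white sprung pad on the stand, upright as it lies now and wholly inside the yellow frame, with a steady push of about 12 N, never reaching 25 N. Keep up that push for at least three seconds and finish still gripping and pressing it: do not let go or back off. Touch the stand only with the bracket and leave everything else on the bench where it is.

Things in the scene. Friction and masses are not known exactly. Their poses are not given: they have to be found in the camera images.
- bracket: The bracket to hold, 0.25-0.42 kg: red upright end plate (8 thick, 70 wide, 50 mm high) on an aluminium profile arm (30 wide, 30 high, 112 mm long), lying level on the bench, at right or middle (swapped at random with the blue one). Origin: underside, middle of the red plate's outer (back) face. x points out of that face; the arm runs to -x, from -8 to -120 mm; y along the plate's width, z up.
- bracket_back (a point): Centre of the red plate's outer (back) face, 25 mm above the underside; same axes as the bracket. This face goes on the pad.
- bracket_grip (a point): A good place for the TCP to grip the arm from above, across its 30 mm width: 55 mm behind the back face, on the arm's centre line, 24 mm above the underside; same axes as the bracket.
- stand: Fixed stand on the left: dark base plate, two 34 mm galvanised uprights 170 mm tall, cross plate, two black buffers carrying the pad. Origin at bench level, straight below the centre of the pad's face at rest. x is level: the direction to push, from the face into the stand; y along the pad's width, z up. All but the pad's face lies at x > 0; base plate x = 10 to 140 mm, 150 wide.
- pad_face (a point): Centre of the white pad's face and its yellow frame, 130 mm above the bench; moves with the pad; axes as the stand's (x points into the pad). The pad is upright, 104 wide, 84 high, 12 mm thick; the frame's opening is 86 wide, 66 mm high, so the 70 x 50 plate has 8 mm all round when centred.
- pad (a joint): How far the pad is pushed back along the stand's x, in m: 0 at rest, end stop at 0.028. A spring: 1000 N/m without preload, so 1 mm for each N and 12 mm at 12 N.
- blue_bracket: Bystander, not to be moved: the same bracket but with a blue end plate, same origin and axes.
- adapter: Bystander: black power adapter block, 85 x 55 x 34 mm, white label with yellow dot; origin under its centre.
- tube_clamp: Bystander: steel tube collar standing on its end, 60 mm across, 36 mm high; origin under its centre.
- screwdriver: Bystander: screwdriver with an orange handle lying on the bench, along its x, about 200 mm.
- lab_bottle: Bystander: small glass bottle with a red cap, 64 mm across, 120 mm high; origin under its centre.
- screw_tray: Bystander: blue open tray, 120 x 90 x 35 mm; origin under its centre.
There are look-alikes about, which are no part of the job. What is shaped like the bracket but green or pink is not meant.

How it is judged (in metres and radians):
On the way, in this order (a step that is already met when the one before it is completed fails the run):
1. the red bracket is gripped and lifted clear of the bench (height (world z) of bracket above 0.04 m and contact force between the fingers and bracket above 3 N), for 0.2 s.
2. the red plate is pressed squarely on the pad inside the yellow frame with 6 to 18 N, steadily for 2 s (contact force between bracket and stand between 6 and 18 N and value of joint pad between 0.005 and 0.019 m and y of bracket_back in the frame of pad_face between -0.0085 and 0.0085 m and z of bracket_back in the frame of pad_face between -0.0085 and 0.0085 m and x of bracket_back in the frame of pad_face between -0.006 and 0.006 m and angle between the x axis of bracket and the x axis of pad_face, either way round below 0.1 rad and angle between bracket's own z axis and vertical below 0.12 rad and contact force between the fingers and bracket above 3 N and contact force between each of the arm, the fingers and stand below 0.5 N and linear speed of bracket below 0.02 m/s), for 2 s.
At the end, for the whole second after the job is handed in: Still held in the fingers, the red plate's back face lies on the pad within 8.5 mm of the frame's centre sideways and in height, square within 0.1 rad and upright within 0.12 rad, at rest, pushed with 6 to 18 N (pad 5 to 19 mm back); the robot itself does not touch the stand (all of step 2); the arm keeps its last pose, push and grip.
It fails at once if the stand is pushed with 25 N or more (contact force between bracket and stand above 25 N or value of joint pad above 0.025 m).
It fails at once if the robot itself knocks against or pushes the stand (contact force between any of the arm, the fingers and stand above 3 N).
It fails at once if another thing on the bench is moved by more than 20 mm (distance of any of blue_bracket, adapter, tube_clamp, screwdriver, lab_bottle, screw_tray from where it was at the start of the episode above 0.02 m).
It also fails if it takes over 48 s, if anything falls off the work surface, if the arm or the gripper's body presses on something with over 40 N, if the wrist force passes 120 N, or if a joint passes its speed limit or range.

## Working session

There is one attempt and no reset: what is moved stays moved. The work goes in short steps, Python scripts to look and compute and a tool call to move; the robot and the scene stay as the last step left them, time stands still between calls to the robot, and variables do not carry over. Pictures are saved under pics/ and viewed, at most 10 in all, crops included, and the job is handed in when it is done.

Besides the shell and the picture viewer there is one more tool, called after "Request:" as name(argument=value, ...) on one line, values as JSON. carry_out: Moves the arm, as the interface text tells. Its arguments: {"type":"object","properties":{"deltas":{"type":"array"},"squeeze":{"type":"number"}},"required":["deltas"]}

```bash
mkdir -p pics
cat > h.py <<'E'
import numpy as np, cv2
from workcell import ctrl
np.set_printoptions(precision=3,suppress=True)
def cloud(p,T=None):
    T=p["T"] if T is None else T
    T=np.array(T); d=np.array(p["depth"]); v,u=np.mgrid[:400,:640]
    P=np.stack([(u-p["cx"])/p["fx"]*d,(v-p["cy"])/p["fy"]*d,d],-1)
    W=P@T[:3,:3].T+T[:3,3]; W[d<=0]=np.nan
    return W
E
python3 - <<'E'
from h import *
s=ctrl.sense(); print({k:np.array(v) for k,v in s.items()})
ims=[]
for n in ("top","scene"):
    p=ctrl.get_image(n); W=cloud(p); np.savez(f"{n}.npz",img=p["image"],W=W)
    cv2.imwrite(f"pics/{n}.png",p["image"])
    for l in ("bracket","pad","stand","blue_bracket"):
        for m in ctrl.masks_of(l,p):
            w=W[m["pixels"]]; print(n,l,round(m["conf"],2),m["at"],m["pixels"].sum(),np.nanmedian(w,0))
E
```

```text
{'clock': array(0.), 'joint_pos': array([ 1.515,  0.359,  0.011, -0.   , -1.224, -0.288]), 'qd': array([ 0.001, -0.001,  0.002,  0.002, -0.   ,  0.   ]), 'joint_efforts': array([  0.   , -58.271,  29.308,   6.998,   0.007,  -0.   ]), 'tool_pos': array([227.363, 635.064, 244.417]), 'eef_rot': array([[ 0.941, -0.337, -0.   ],
       [-0.337, -0.941, -0.002],
       [ 0.   ,  0.002, -1.   ]]), 'contact_force': array([0.212, 0.191, 0.063]), 'wrist_torque': array([ 0.03 ,  0.   , -0.014]), 'gripper_force': array(0.), 'width': array(87.618)}
top bracket 0.92 [466.9, 255.3] 327 [ 312.348 -597.147   29.888]
top bracket 0.75 [421.2, 254.2] 311 [ 314.976 -418.574   30.919]
top bracket 0.75 [283.3, 216.5] 179 [469.615 105.017  30.619]
top bracket 0.57 [385.2, 214.7] 338 [ 470.31  -293.702   28.819]
top bracket 0.5 [373.0, 259.2] 271 [ 291.112 -233.365   31.72 ]
top pad 0.6 [246.5, 195.3] 156 [526.403 214.588 168.634]
top stand 0.67 [235.0, 207.0] 1323 [505.445 267.288  37.756]
top stand 0.45 [192.6, 260.3] 798 [312.695 449.953   5.791]
top blue_bracket 0.67 [331.4, 216.6] 271 [466.079 -84.434  30.265]
scene bracket 0.96 [125.4, 227.8] 615 [ 319.859 -599.827   29.   ]
scene bracket 0.71 [230.7, 234.8] 555 [ 494.698 -295.84    30.012]
scene bracket 0.7 [350.4, 196.0] 431 [507.713  97.529  29.819]
scene bracket 0.69 [233.7, 187.2] 490 [ 312.42  -237.58    29.099]
scene bracket 0.6 [181.8, 208.1] 551 [ 323.337 -413.129   28.369]
scene pad 0.68 [388.6, 162.2] 560 [532.48  214.51  138.052]
scene stand 0.89 [397.5, 176.8] 2212 [544.962 254.452 104.435]
scene blue_bracket 0.6 [297.5, 209.4] 556 [481.577 -83.791  28.655]
```

View pics/top.png

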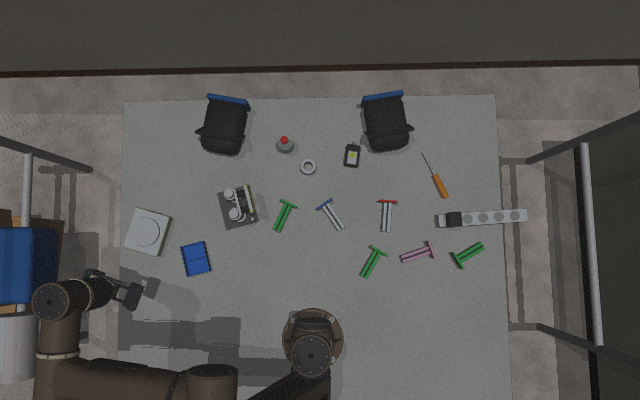

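View pics/scene.png

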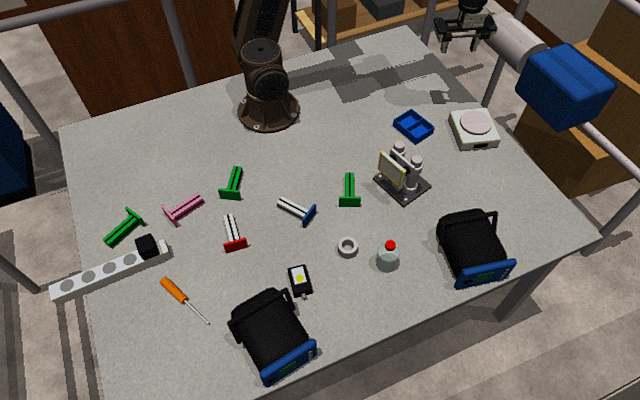

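The top picture shows the red bracket at about (387,215), with its plate at the far end (387,201). The blue one is at (331,215) and the stand at (238,206), with its pad facing right. In the scene picture the red plate is at (235,244) and the pad face at (391,168). Next I'll measure poses.

```bash
cat > m.py <<'E'
from h import *
for n in ("top","scene"):
    f=np.load(n+".npz"); img=f["img"]; W=f["W"]
    hsv=cv2.cvtColor(img,cv2.COLOR_BGR2HSV).astype(int); H,S,V=hsv[...,0],hsv[...,1],hsv[...,2]
    near=lambda x,y,r: np.hypot(W[...,0]-x,W[...,1]-y)<r
    red=((H<8)|(H>172))&(S>130)&(V>60)&near(490,-294,110)&(W[...,2]>5)
    w=W[red]; top=w[w[:,2]>42]
    print(n,"red",red.sum(),np.median(w,0),w.min(0),w.max(0),"top",len(top),np.median(top,0) if len(top) else "")
    arm=near(470,-294,110)&~red&(W[...,2]>22)&(W[...,2]<40)
    a=W[arm]; 
    r=cv2.minAreaRect(a[:,:2].astype(np.float32)); print(" arm",len(a),r,a[:,2].mean())
    st=near(520,214,100)&(W[...,2]>90)
    yel=st&(H>20)&(H<36)&(S>80)
    print(" yel",yel.sum())
    if yel.sum()>5: y=W[yel]; print(np.median(y,0),y.min(0),y.max(0))
    m=st&(W[...,2]>95)&(W[...,2]<168)&(W[...,1]<235)
    if n=="scene":
        q=W[m]; 
        for i in range(4):
            c=np.median(q,0); nrm=np.linalg.svd(q-q.mean(0))[2][-1]; d=(q-q.mean(0))@nrm; q=q[abs(d)<max(3,1.5*d.std())]
        print(" pad",len(q),q.mean(0),q.min(0),q.max(0),nrm,d.std())
    print(" near stuff z max near stand",np.nanmax(np.where(near(520,250,160),W[...,2],0)))
    cr=img[140:215,340:450] if n=="scene" else img[170:290,220:400]
    cv2.imwrite(f"pics/c_{n}.png",cv2.resize(cr,None,fx=5 if n=="scene" else 4,fy=5 if n=="scene" else 4,interpolation=cv2.INTER_CUBIC))
E
python3 m.py
```

```text
top red 34 [ 518.659 -296.977   49.496] [ 514.058 -333.391   41.987] [ 523.428 -265.879   61.021] top 33 [ 518.625 -295.885   49.756]
 arm 227 ((459.9736022949219, -304.1031799316406), (54.14952087402344, 112.3119888305664), 87.71109771728516) 29.772838222050765
 yel 31
[532.472 213.46  160.66 ] [480.713 199.84  104.886] [574.526 233.455 185.745]
 near stuff z max near stand 185.74545065452094
scene red 170 [ 524.248 -302.378   36.424] [ 514.495 -335.986    5.818] [ 531.381 -269.03    54.368] top 72 [ 523.066 -302.826   49.798]
 arm 280 ((463.6683044433594, -299.99261474609375), (62.88774871826172, 123.74768829345703), 86.49172973632812) 30.462720258050105
 yel 148
[534.054 213.868 147.765] [479.651 197.38   90.053] [580.948 254.505 175.236]
 pad 385 [532.491 212.968 132.377] [479.651 198.117  95.176] [582.713 227.87  167.929] [ 0.25  -0.968 -0.004] 1.325954112090971
 near stuff z max near stand 177.3168807953839
```

View pics/c_scene.png

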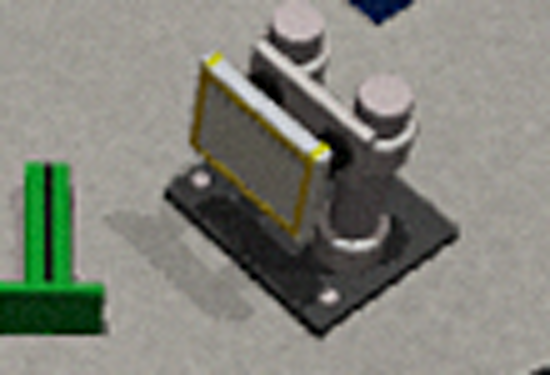

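```bash
cat >> h.py <<'E'
from scipy.spatial.transform import Rotation as Rn
def rows(p,R,p2,R2,n=10):
    """constant row (7 numbers less fingers) taking pose to pose2 in n rows"""
    w=Rn.from_matrix(R.T@R2).as_rotvec()/n; S=np.zeros((3,3)); Q=np.array(R)
    for i in range(n): S+=Q; Q=Q@Rn.from_rotvec(w).as_matrix()
    d=np.linalg.solve(S,p2-p)
    return np.round(np.r_[d/250,w/(np.pi/2)],4), np.linalg.norm(d), np.degrees(np.linalg.norm(w))
def down(yaw):
    c,s=np.cos(np.radians(yaw)),np.sin(np.radians(yaw)); return np.array([[c,s,0],[s,-c,0],[0,0,-1.]])
E
python3 - <<'E'
from h import *
s=ctrl.sense(); p=np.array(s["tool_pos"]);R=np.array(s["eef_rot"])
for az,r,yaw,z in((36,620,-73,260),(1.6,600,-126,260),(-32.7,548,-180,250)):
    a=np.radians(az); p2=np.array([r*np.cos(a),r*np.sin(a),z]); R2=down(yaw)
    print(p2,*rows(p,R,p2,R2)); p,R=p2,R2
E
```

```text
[501.591 364.427 260.   ] [ 0.16   0.003 -0.006  0.    -0.     0.059] 39.98348907762131 5.330203618828225
[599.766  16.753 260.   ] [ 0.138 -0.058 -0.     0.     0.     0.059] 37.43450505428031 5.300000000000001
[ 461.148 -296.052  250.   ] [ 0.114 -0.084  0.004  0.     0.     0.06 ] 35.51512701077847 5.4
```

Request:
carry_out(deltas=[[0.16,0.003,-0.006,0,0,0.059,1],[0.16,0.003,-0.006,0,0,0.059,1],[0.16,0.003,-0.006,0,0,0.059,1],[0.16,0.003,-0.006,0,0,0.059,1],[0.16,0.003,-0.006,0,0,0.059,1],[0.16,0.003,-0.006,0,0,0.059,1],[0.16,0.003,-0.006,0,0,0.059,1],[0.16,0.003,-0.006,0,0,0.059,1],[0.16,0.003,-0.006,0,0,0.059,1],[0.16,0.003,-0.006,0,0,0.059,1]])

```text
clock: 1.33
tool_pos: [503.2, 362.4, 260.3]
eef_rot: [[0.291, -0.957, 0.0], [-0.957, -0.291, -0.0], [0.0, -0.0, -1.0]]
contact_force: [0.6, 0.3, 0.1]
width: 87.6
gripper_force: 0.0
```

Request:
carry_out(deltas=[[0.138,-0.058,0,0,0,0.059,1],[0.138,-0.058,0,0,0,0.059,1],[0.138,-0.058,0,0,0,0.059,1],[0.138,-0.058,0,0,0,0.059,1],[0.138,-0.058,0,0,0,0.059,1],[0.138,-0.058,0,0,0,0.059,1],[0.138,-0.058,0,0,0,0.059,1],[0.138,-0.058,0,0,0,0.059,1],[0.138,-0.058,0,0,0,0.059,1],[0.138,-0.058,0,0,0,0.059,1]])

```text
clock: 2.17
tool_pos: [602.4, 15.3, 260.3]
eef_rot: [[-0.59, -0.807, 0.0], [-0.807, 0.59, -0.0], [0.0, -0.0, -1.0]]
contact_force: [0.4, -0.1, -0.4]
width: 88.0
gripper_force: 0.0
```

Request:
carry_out(deltas=[[0.114,-0.084,0.004,0,0,0.06,1],[0.114,-0.084,0.004,0,0,0.06,1],[0.114,-0.084,0.004,0,0,0.06,1],[0.114,-0.084,0.004,0,0,0.06,1],[0.114,-0.084,0.004,0,0,0.06,1],[0.114,-0.084,0.004,0,0,0.06,1],[0.114,-0.084,0.004,0,0,0.06,1],[0.114,-0.084,0.004,0,0,0.06,1],[0.114,-0.084,0.004,0,0,0.06,1],[0.114,-0.084,0.004,0,0,0.06,1]])

```text
clock: 3.0
tool_pos: [463.5, -296.4, 250.3]
eef_rot: [[-1.0, 0.003, 0.0], [0.003, 1.0, -0.0], [-0.0, -0.0, -1.0]]
contact_force: [0.1, -0.7, 0.2]
width: 87.5
gripper_force: 0.0
```

```bash
cat > w.py <<'E'
from h import *
import sys
s=ctrl.sense(); print(s["clock"],np.array(s["tool_pos"]),np.array(s["joint_pos"]),np.array(s["eef_rot"]))
p=ctrl.get_image("wrist"); print(p["mount"])
T=np.eye(4);T[:3,:3]=s["eef_rot"];T[:3,3]=s["tool_pos"]
W=cloud(p,T@np.array(p["mount"])); img=p["image"]
cv2.imwrite("pics/%s.png"%sys.argv[1],img); np.savez(sys.argv[1]+".npz",img=img,W=W)
hsv=cv2.cvtColor(img,cv2.COLOR_BGR2HSV).astype(int); H,S,V=hsv[...,0],hsv[...,1],hsv[...,2]
red=((H<8)|(H>172))&(S>130)&(V>60)
n,lab,st,_=cv2.connectedComponentsWithStats(red.astype(np.uint8)); i=1+np.argmax(st[1:,4]); w=W[lab==i]; w=w[np.isfinite(w[:,0])]
t=w[w[:,2]>44]; print("plate top",len(t),np.median(t[:,2]),cv2.minAreaRect(t[:,:2].astype(np.float32)))
c=np.median(t,0)
arm=(W[...,2]>24)&(W[...,2]<37)&(np.hypot(W[...,0]-c[0]+60,W[...,1]-c[1])<62)&~red
a=W[arm]; print("arm",len(a),np.median(a[:,2]),cv2.minAreaRect(a[:,:2].astype(np.float32)))
for l,h in ((0.05,.95),(.02,.98)):
    b=a[a[:,0]<c[0]-10]; k=np.polyfit(b[:,0],b[:,1],1); d=b[:,1]-np.polyval(k,b[:,0]); print("yaw",np.degrees(np.arctan(k[0])),"mid y at x=c-51",np.polyval(k,c[0]-51),np.quantile(d,[l,h]))
k=np.polyfit(t[:,1],t[:,0],1); print("plate yaw",-np.degrees(np.arctan(k[0])),c,np.quantile(t[:,:2],[.02,.98],axis=0))
E
python3 w.py w1
```

```text
3.0 [ 463.481 -296.395  250.31 ] [-0.213  0.15  -0.258  0.    -1.162 -1.361] [[-1.     0.003  0.   ]
 [ 0.003  1.    -0.   ]
 [-0.    -0.    -1.   ]]
[[  -0.001   -0.969   -0.248   65.604]
 [   1.      -0.      -0.001    0.476]
 [   0.      -0.248    0.969 -139.713]
 [   0.       0.       0.       1.   ]]
plate top 360 49.94069482845234 ((520.6624755859375, -300.4534606933594), (68.05377197265625, 7.679576396942139), 84.14472198486328)
arm 1997 30.478790179540624 ((461.8700866699219, -294.27838134765625), (31.68587303161621, 112.38777160644531), 84.32930755615234)
yaw -5.435318020233485 mid y at x=c-51 -295.8028138435459 [-13.445  13.581]
yaw -5.435318020233485 mid y at x=c-51 -295.8028138435459 [-14.354  14.487]
plate yaw -5.686458733846978 [ 519.945 -300.136   49.941] [[ 514.597 -332.871]
 [ 525.879 -268.043]]
```

View pics/w1.png

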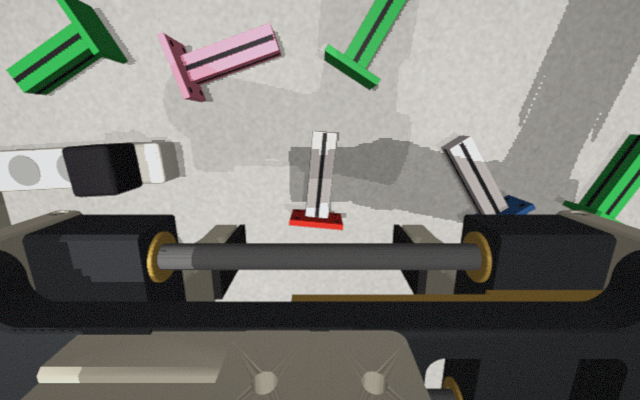

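The wrist picture shows the red bracket centred at (320,175), with its plate at (317,219) and free space on both sides. Its yaw is about -5.6°, and the grip point is near (470.3,-295.2).

Run:
```python
from h import *
s=ctrl.sense(); p=np.array(s["tool_pos"]);R=np.array(s["eef_rot"])
print(rows(p,R,np.array([470.3,-295.2,24.5]),down(174.4)))
```

```text
(array([-0.004,  0.002,  0.09 ,  0.   , -0.   ,  0.005]), np.float64(22.60789263001896), np.float64(0.49148858637624765))
```

Request:
carry_out(deltas=[[-0.0037,0.0018,0.09,0,0,0.0055,1],[-0.0037,0.0018,0.09,0,0,0.0055,1],[-0.0037,0.0018,0.09,0,0,0.0055,1],[-0.0037,0.0018,0.09,0,0,0.0055,1],[-0.0037,0.0018,0.09,0,0,0.0055,1],[-0.0037,0.0018,0.09,0,0,0.0055,1],[-0.0037,0.0018,0.09,0,0,0.0055,1],[-0.0037,0.0018,0.09,0,0,0.0055,1],[-0.0037,0.0018,0.09,0,0,0.0055,1],[-0.0037,0.0018,0.09,0,0,0.0055,1]])

```text
clock: 3.88
tool_pos: [474.2, -290.8, 24.6]
eef_rot: [[-0.996, 0.085, 0.001], [0.085, 0.996, -0.0], [-0.001, -0.0, -1.0]]
contact_force: [0.3, -0.4, 0.6]
width: 87.7
gripper_force: 0.0
```

Request:
carry_out(deltas=[[0,0,0,0,0,0,1],[0,0,0,0,0,0,0],[0,0,0,0,0,0,0],[0,0,0,0,0,0,0],[0,0,0,0,0,0,0],[0,0,0,0,0,0,0],[0,0,0,0,0,0,0],[0,0,0,0,0,0,0],[0,0,0,0,0,0,0],[0,0,0,0,0,0,0]], squeeze=45)

```text
clock: 4.72
tool_pos: [474.1, -291.1, 25.6]
eef_rot: [[-0.996, 0.084, 0.0], [0.084, 0.996, -0.0], [-0.0, -0.0, -1.0]]
contact_force: [-0.4, -2.9, 1.8]
width: 32.9
gripper_force: 1.3
```

Request:
carry_out(deltas=[[0,0,0,0,0,0,0],[0,0,0,0,0,0,0],[0,0,0,0,0,0,0],[0,0,0,0,0,0,0],[0,0,-0.02,0,0,0,0],[0,0,-0.06,0,0,0,0],[0,0,-0.1,0,0,0,0],[0,0,-0.1,0,0,0,0],[0,0,-0.1,0,0,0,0],[0,0,-0.1,0,0,0,0]])

```text
clock: 5.55
tool_pos: [472.8, -290.0, 145.7]
eef_rot: [[-0.996, 0.085, -0.002], [0.085, 0.996, 0.002], [0.002, 0.001, -1.0]]
contact_force: [0.8, 0.3, -3.0]
width: 29.7
gripper_force: 45.0
```

```bash
python3 w.py w2
python3 - <<'E'
from h import *
for i in range(3):
    s=ctrl.sense(); print(s["clock"],s["width"],s["gripper_force"],np.array(s["tool_pos"]),np.array(s["contact_force"]),np.array(s["wrist_torque"])); ctrl.get_image("top")
E
```

```text
5.55 [ 472.774 -289.977  145.724] [-0.198  0.251 -0.388 -0.001 -0.935 -1.457] [[-0.996  0.085 -0.002]
 [ 0.085  0.996  0.002]
 [ 0.002  0.001 -1.   ]]
[[  -0.001   -0.969   -0.248   65.647]
 [   1.      -0.      -0.001    0.552]
 [   0.      -0.248    0.969 -139.715]
 [   0.       0.       0.       1.   ]]
5.6 30.25189492724732 44.992854595184326 [ 475.367 -291.186  151.121] [ 3.499 -1.063  1.783] [-0.203 -0.661 -0.039]
5.65 29.568180407427327 44.992311000823975 [ 475.602 -291.06   149.14 ] [ 1.19  -0.344 -2.79 ] [ 0.001 -0.27  -0.002]
5.7 29.65332023848583 44.99209642410278 [ 474.433 -290.499  146.784] [-0.787  1.111 -4.987] [ 0.04  -0.023 -0.012]Traceback (most recent call last):
  File "w.py", line 10, in <module>
    n,lab,st,_=cv2.connectedComponentsWithStats(red.astype(np.uint8)); i=1+np.argmax(st[1:,4]); w=W[lab==i]; w=w[np.isfinite(w[:,0])]
                                                                           ~~~~~~~~~^^^^^^^^^^
    return _wrapfunc(a, 'argmax', axis=axis, out=out, **kwds)
    return bound(*args, **kwds)
ValueError: attempt to get argmax of an empty sequence
```

View pics/w2.png

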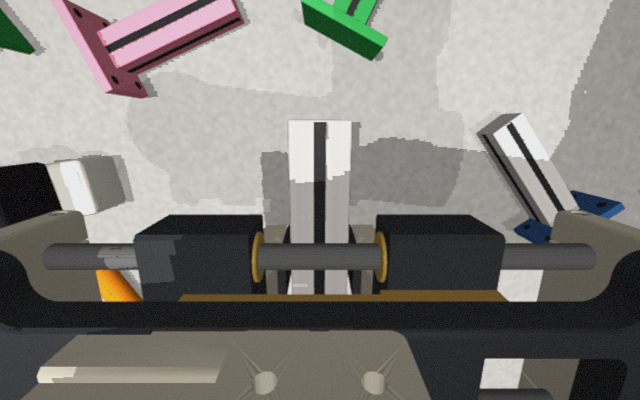

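The bracket is held straight between the pads, its arm centred at column 320. The opening is 29.7 mm and the grip 45 N. Next is the transfer to a pose in front of the pad.

Run:
```python
from h import *
s=ctrl.sense(); print(s["clock"],np.array(s["tool_pos"]))
p=np.array([474.1,-291.1,146.]);R=down(-185.2)
for p2,yaw in((np.array([578,-100,155.]),-130),(np.array([560.4,105,150]),-75.5)):
    print(p2,*rows(p,R,p2,down(yaw))); p,R=p2,down(yaw)
f=np.load("w2.npz"); W=f["W"]; 
T=np.array([472.8,-290,145.7]); L=(W-T)@np.array(ctrl.sense()["eef_rot"])
m=(abs(L[...,1])<15)&(abs(L[...,2])<30)&(L[...,0]>30); print(m.sum(),np.quantile(L[m],[.02,.5,.98,1],axis=0))
```

```text
5.75 [ 473.425 -290.166  145.208]
[ 578. -100.  155.] [-0.067  0.06  -0.004  0.     0.    -0.061] 22.62562130162382 5.519999999999998
[560.4 105.  150. ] [-0.08   0.03   0.002  0.     0.    -0.061] 21.36986067464348 5.450000000000002
4906 [[ 30.793 -13.871  -6.384]
 [ 50.03    0.068  -5.035]
 [ 67.503  14.389  -3.691]
 [ 67.986  14.998  -3.029]]
```

Request:
carry_out(deltas=[[-0.067,0.06,-0.004,0,0,-0.0613,0],[-0.067,0.06,-0.004,0,0,-0.0613,0],[-0.067,0.06,-0.004,0,0,-0.0613,0],[-0.067,0.06,-0.004,0,0,-0.0613,0],[-0.067,0.06,-0.004,0,0,-0.0613,0],[-0.067,0.06,-0.004,0,0,-0.0613,0],[-0.067,0.06,-0.004,0,0,-0.0613,0],[-0.067,0.06,-0.004,0,0,-0.0613,0],[-0.067,0.06,-0.004,0,0,-0.0613,0],[-0.067,0.06,-0.004,0,0,-0.0613,0]])

```text
clock: 6.58
tool_pos: [575.0, -98.9, 152.9]
eef_rot: [[-0.635, -0.772, -0.004], [-0.772, 0.635, 0.0], [0.003, 0.003, -1.0]]
contact_force: [-0.2, 0.1, -3.5]
width: 29.9
gripper_force: 45.0
```

Request:
carry_out(deltas=[[-0.08,0.03,0.002,0,0,-0.0606,0],[-0.08,0.03,0.002,0,0,-0.0606,0],[-0.08,0.03,0.002,0,0,-0.0606,0],[-0.08,0.03,0.002,0,0,-0.0606,0],[-0.08,0.03,0.002,0,0,-0.0606,0],[-0.08,0.03,0.002,0,0,-0.0606,0],[-0.08,0.03,0.002,0,0,-0.0606,0],[-0.08,0.03,0.002,0,0,-0.0606,0],[-0.08,0.03,0.002,0,0,-0.0606,0],[-0.08,0.03,0.002,0,0,-0.0606,0]])

```text
clock: 7.42
tool_pos: [554.9, 105.3, 147.9]
eef_rot: [[0.261, -0.965, -0.004], [-0.965, -0.261, -0.001], [0.0, 0.004, -1.0]]
contact_force: [1.2, 0.5, -3.0]
width: 29.6
gripper_force: 45.0
```

```bash
cat > g.py <<'E'
from h import *
import sys
Ps=[]
for i in range(4):
    p=ctrl.get_image("scene"); s=ctrl.sense(); Ps.append(np.r_[s["tool_pos"],s["contact_force"]])
print(s["clock"],np.array(Ps),np.degrees(np.arctan2(s["eef_rot"][1][0],s["eef_rot"][0][0])),np.array(s["eef_rot"]),s["width"],s["gripper_force"])
W=cloud(p); img=p["image"]; hsv=cv2.cvtColor(img,cv2.COLOR_BGR2HSV).astype(int); H,S,V=hsv[...,0],hsv[...,1],hsv[...,2]
red=((H<8)|(H>172))&(S>110)&(V>40)&(np.hypot(W[...,0]-535,W[...,1]-180)<90)&(W[...,2]>80)
yel=(H>20)&(H<36)&(S>80)&(np.hypot(W[...,0]-532,W[...,1]-213)<80)&(W[...,2]>80)
for n,m in(("red",red),("yel",yel)):
    w=W[m]; print(n,len(w),np.median(w,0) if len(w) else "",w.min(0) if len(w) else "",w.max(0) if len(w) else "")
cv2.imwrite("pics/%s.png"%sys.argv[1],cv2.resize(img[100:220,320:480],None,fx=5,fy=5,interpolation=cv2.INTER_CUBIC))
np.savez("g.npz",img=img,W=W,red=red,yel=yel)
E
python3 g.py g1
```

```text
7.6167 [[553.352 107.491 147.895  -3.421   1.122  -3.939]
 [554.037 106.346 148.088  -0.201   0.221  -3.135]
 [554.749 105.464 148.362   1.023  -0.584  -3.093]
 [555.338 104.854 148.677  -0.     -0.3    -2.636]] -75.1281085378432 [[ 0.257 -0.966 -0.003]
 [-0.967 -0.257 -0.001]
 [ 0.     0.003 -1.   ]] 29.726393344027194 44.99204635620117
red 1 [520.178 256.245 526.336] [520.178 256.245 526.336] [520.178 256.245 526.336]
yel 105 [557.369 221.217 167.276] [453.139 148.806  92.968] [581.548 287.436 557.373]
```

View pics/g1.png

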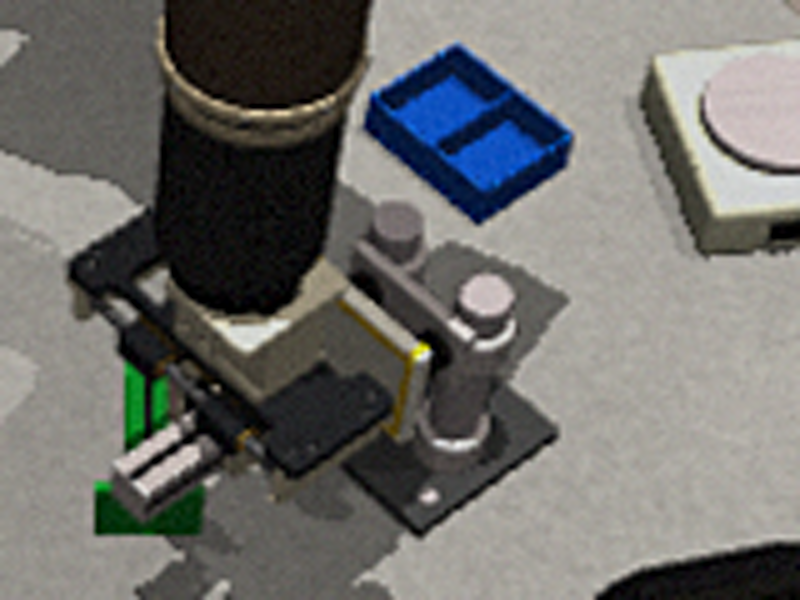

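The scene picture shows the gripper in front of the pad, whose frame corner is at (420,350), with the bracket's plate hidden behind the gripper. I'll refine the pad's pose from the first pictures, then approach by kinematics and force.

Run:
```python
from h import *
f=np.load("scene.npz"); W=f["W"]; q=W[(np.hypot(W[...,0]-532,W[...,1]-213)<75)&(W[...,2]>80)]
n=np.array([-.25,.968,0]);t=np.array([.968,.25,0])
d=q@n-73.2; q=q[abs(d)<5]
X=np.c_[q@t,q[:,2],np.ones(len(q))]; k=np.linalg.lstsq(X,q@n,rcond=None)[0]; e=q@n-X@k; g=abs(e)<2.5
k=np.linalg.lstsq(X[g],(q@n)[g],rcond=None)[0]; print(g.sum(),k,"n at centre",np.array([568,130,1])@k,"yaw corr deg",-np.degrees(k[0]),"tilt",np.degrees(k[1]))
q=q[abs(e)<5]; mid=q[abs(q[:,2]-130)<20]; print("lateral ext",np.quantile(mid@t,[0,.01,.99,1]),"height ext",np.quantile(q[abs(q@t-568)<30][:,2],[0,.01,.99,1]))
f=np.load("top.npz"); W=f["W"]; q=W[(np.hypot(W[...,0]-532,W[...,1]-213)<75)&(W[...,2]>160)]; d=q@n; q=q[(d>65)&(d<95)]
print("top: lat",np.quantile(q@t,[0,.02,.98,1]),"z",np.median(q[:,2]),"n",np.quantile(q@n,[.02,.5,.98]),"slope",np.degrees(np.polyfit(q@t,q@n,1)[0]))
s=ctrl.sense(); p=np.array(s["tool_pos"]); print(p,"lat",p@t,"n",p@n)
```

```text
430 [-0.002  0.001 74.262] n at centre 73.22884379213339 yaw corr deg 0.11218734304372355 tilt 0.03482444790757502
lateral ext [514.716 516.578 618.324 619.138] height ext [ 85.471  88.973 174.456 177.317]
top: lat [511.398 514.307 613.305 615.806] z 171.52380684097898 n [72.68  78.346 85.118] slope 0.14261983486728172
[555.338 104.854 148.677] lat 563.7806700011795 n -37.33580141467994
```

Request:
carry_out(deltas=[[-0.016,-0.001,0.008,0,0,0,0],[-0.016,-0.001,0.008,0,0,0,0],[-0.016,-0.001,0.008,0,0,0,0],[-0.016,-0.001,0.008,0,0,0,0],[-0.016,-0.001,0.008,0,0,0,0],[-0.016,-0.001,0.008,0,0,0,0],[-0.016,-0.001,0.008,0,0,0,0],[-0.016,-0.001,0.008,0,0,0,0],[-0.016,-0.001,0.008,0,0,0,0],[0,0,0,0,0,0,0]])

```text
clock: 8.45
tool_pos: [549.3, 140.7, 131.9]
eef_rot: [[0.257, -0.966, -0.0], [-0.966, -0.257, -0.0], [0.0, 0.0, -1.0]]
contact_force: [-0.8, -0.3, -3.3]
width: 29.3
gripper_force: 45.0
```

```bash
cat > q.py <<'E'
from h import *
n=np.array([-.25,.968,0]);t=np.array([.968,.25,0]); A=[]
for i in range(6):
    p=ctrl.get_image("top"); s=ctrl.sense(); x=np.array(s["tool_pos"]); f=np.array(s["contact_force"]); A.append([x@n,x@t,x[2],f@n,f@t,f[2]])
A=np.array(A); print(s["clock"],A,"\nmean",A.mean(0),"gap",73.2-52-A[:,0].mean()); R=np.array(s["eef_rot"]); print(R,np.degrees(np.arctan2(R[1,0],R[0,0])))
cv2.imwrite("pics/t.png",cv2.resize(p["image"][150:270,190:350],None,fx=5,fy=5,interpolation=cv2.INTER_CUBIC))
E
python3 q.py
```

```text
8.75 [[ -1.431 566.898 132.138   0.645   0.284  -4.075]
 [ -1.661 566.952 132.308   1.053   0.104  -4.235]
 [ -1.79  567.001 132.412   0.178  -0.15   -2.49 ]
 [ -1.879 567.035 132.461  -0.116  -0.019  -3.572]
 [ -1.953 567.035 132.475   0.328  -0.283  -3.046]
 [ -1.984 567.024 132.494  -0.266   0.761  -3.988]] 
mean [ -1.783 566.991 132.381   0.303   0.116  -3.568] gap 22.98300236575999
[[ 0.256 -0.967  0.   ]
 [-0.967 -0.256  0.   ]
 [-0.    -0.    -1.   ]] -75.14576748198503
```

View pics/t.png

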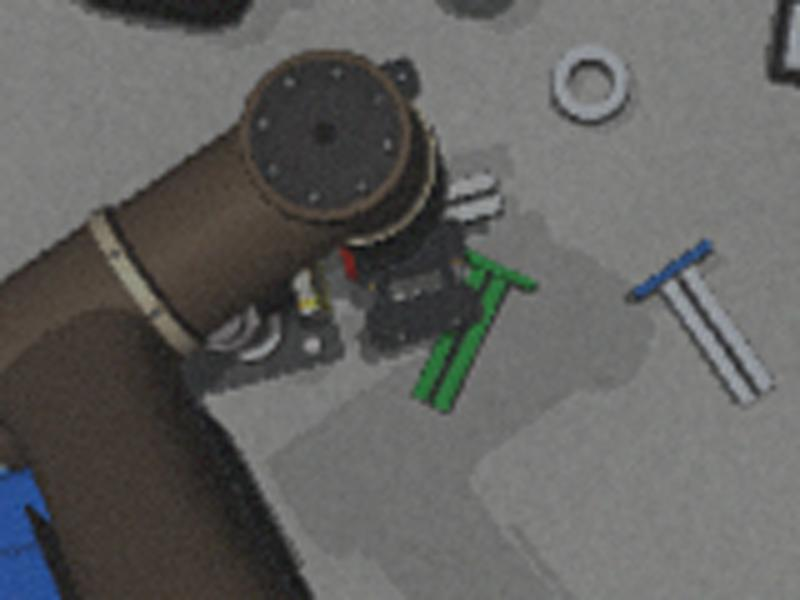

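The top picture shows the red plate's near end at (348,265) and the pad's corner at (308,290), about 20 mm apart. I'll measure both ends in this same picture.

```bash
cat > e.py <<'E'
from h import *
n=np.array([-.25,.968,0]);t=np.array([.968,.25,0])
for k in range(2):
    p=ctrl.get_image("top"); W=cloud(p); img=p["image"]; hsv=cv2.cvtColor(img,cv2.COLOR_BGR2HSV).astype(int); H,S,V=hsv[...,0],hsv[...,1],hsv[...,2]
    box=np.zeros((400,640),bool); box[195:215,245:266]=1
    red=((H<8)|(H>172))&(S>100)&box
    w=W[red&(W[...,2]>100)]; print("red",red.sum(),np.c_[w@n,w@t,w[:,2]])
    y=W[box&(W[...,2]>160)&(W[...,2]<180)&(S<90)|box&(H>20)&(H<36)&(S>80)]; y=np.c_[y@n,y@t,y[:,2]]; y=y[y[:,1]<545]; print("pad",y[np.argsort(y[:,1])][:14])
E
python3 e.py
```

```text
red 14 [[ 47.841 550.218 158.263]
 [ 44.134 548.974 160.462]
 [ 24.553 528.145 318.122]
 [ 45.267 545.728 158.442]
 [ 42.346 545.432 153.039]
 [ 46.458 542.541 155.891]
 [ 43.107 541.727 154.634]
 [ 47.6   539.286 153.823]
 [ 43.265 537.337 162.016]
 [ 48.673 535.945 152.428]
 [ 44.496 534.198 159.039]
 [ 41.774 534.093 151.704]
 [ 44.678 529.889 166.092]]
pad [[ 75.825 512.763 161.549]
 [ 78.73  513.252 166.014]
 [ 82.146 514.179 166.314]
 [ 85.063 514.693 170.467]
 [ 73.161 514.709 175.846]
 [ 76.45  515.536 177.019]
 [ 73.109 516.754 147.757]
 [ 80.443 516.969 172.59 ]
 [ 84.348 518.317 168.984]
 [ 72.686 518.537 121.832]
 [ 76.566 519.89  168.791]
 [ 79.136 520.077 175.771]
 [ 73.463 521.42  137.123]
 [ 83.454 521.795 168.891]]
red 14 [[ 47.36  549.642 162.789]
 [ 44.303 549.179 158.837]
 [ 24.647 528.26  317.203]
 [ 45.685 546.225 154.451]
 [ 42.362 545.451 152.881]
 [ 46.252 542.301 157.847]
 [ 42.661 541.201 158.95 ]
 [ 48.048 539.795 149.595]
 [ 43.596 537.719 158.829]
 [ 48.562 535.821 153.471]
 [ 45.261 535.061 151.715]
 [ 45.392 530.676 159.283]
 [ 42.348 530.191 155.124]]
pad [[ 75.878 512.808 161.117]
 [ 80.919 513.151 175.97 ]
 [ 79.205 513.654 162.212]
 [ 83.978 513.794 178.868]
 [ 73.747 515.222 171.064]
 [ 77.053 516.059 172.173]
 [ 73.608 517.196 143.616]
 [ 80.777 517.255 169.954]
 [ 84.406 518.366 168.533]
 [ 75.773 519.187 175.187]
 [ 73.48  519.259 165.808]
 [ 78.884 519.855 177.775]
 [ 72.368 520.426 146.258]
 [ 83.263 521.63  170.375]]
```

Lateral alignment checks out: the end offset is 17 mm, as it should be when centred. I'll lower 2 mm and advance 20 mm.

Request:
carry_out(deltas=[[-0.01,0,0.001,0,0,0,0],[-0.01,0,0.001,0,0,0,0],[-0.01,0,0.001,0,0,0,0],[-0.01,0,0.001,0,0,0,0],[-0.01,0,0.001,0,0,0,0],[-0.01,0,0.001,0,0,0,0],[-0.01,0,0.001,0,0,0,0],[-0.01,0,0.001,0,0,0,0],[0,0,0,0,0,0,0],[0,0,0,0,0,0,0]])

```text
clock: 9.68
tool_pos: [544.4, 159.5, 130.4]
eef_rot: [[0.257, -0.966, -0.0], [-0.966, -0.257, -0.0], [0.0, 0.0, -1.0]]
contact_force: [0.9, -0.7, -4.0]
width: 29.6
gripper_force: 45.0
```

Request:
carry_out(deltas=[[-0.004,0,0,0,0,0,0],[-0.004,0,0,0,0,0,0],[-0.004,0,0,0,0,0,0],[-0.004,0,0,0,0,0,0],[-0.004,0,0,0,0,0,0],[-0.004,0,0,0,0,0,0],[-0.004,0,0,0,0,0,0],[0,0,0,0,0,0,0],[0,0,0,0,0,0,0],[0,0,0,0,0,0,0]])

```text
clock: 10.52
tool_pos: [542.6, 166.0, 130.4]
eef_rot: [[0.256, -0.967, -0.0], [-0.967, -0.256, -0.0], [0.0, 0.0, -1.0]]
contact_force: [0.6, -2.2, -3.0]
width: 29.3
gripper_force: 45.0
```

```bash
python3 q.py; python3 e.py | head -16
```

```text
10.8167 [[ 25.004 566.754 130.34   -2.24    1.038  -3.755]
 [ 25.032 566.776 130.359  -3.13    1.099  -3.38 ]
 [ 25.032 566.755 130.321  -2.029   0.612  -3.658]
 [ 25.049 566.762 130.356  -2.238   0.281  -2.958]
 [ 25.081 566.758 130.334  -2.507   0.087  -4.008]
 [ 25.095 566.762 130.341  -2.44    0.154  -4.595]] 
mean [ 25.049 566.761 130.342  -2.431   0.545  -3.726] gap -3.8487335632021065
[[ 0.256 -0.967 -0.   ]
 [-0.967 -0.256 -0.   ]
 [ 0.     0.    -1.   ]] -75.14218385453002
red 12 [[ 74.711 550.693 152.609]
 [ 49.274 526.536 336.036]
 [ 44.347 523.73  351.462]
 [ 74.704 546.234 160.191]
 [ 72.666 546.754 148.254]
 [ 72.319 541.949 158.766]
 [ 69.644 541.804 152.03 ]
 [ 73.486 538.702 156.692]
 [ 70.652 538.382 151.292]
 [ 74.759 535.547 153.773]
 [ 71.618 534.917 150.911]
 [ 72.496 531.367 151.261]]
pad [[ 78.371 512.948 168.881]
 [ 81.457 513.602 171.737]
 [ 85.296 514.886 168.662]
 [ 75.467 516.591 106.313]
```

Contact was made at about 2.7 N. Another 9 mm should give about 12 N.

Request:
carry_out(deltas=[[-0.004,0,0,0,0,0,0],[-0.004,0,0,0,0,0,0],[-0.004,0,0,0,0,0,0],[-0.004,0,0,0,0,0,0],[-0.004,0,0,0,0,0,0],[-0.004,0,0,0,0,0,0],[-0.004,0,0,0,0,0,0],[-0.004,0,0,0,0,0,0],[-0.004,0,0,0,0,0,0],[0,0,0,0,0,0,0]])

```text
clock: 11.75
tool_pos: [540.4, 173.7, 130.3]
eef_rot: [[0.256, -0.967, -0.0], [-0.967, -0.256, -0.002], [0.002, 0.001, -1.0]]
contact_force: [4.0, -9.9, -3.9]
width: 30.1
gripper_force: 45.0
```

```bash
python3 q.py; python3 e.py | head -22
```

```text
12.05 [[ 33.029 566.569 130.343 -10.488   1.317  -4.098]
 [ 32.947 566.573 130.362 -10.729   1.934  -3.695]
 [ 32.927 566.559 130.338 -10.07    2.262  -4.201]
 [ 32.913 566.58  130.345  -9.993   2.582  -3.497]
 [ 32.891 566.545 130.322 -10.561   1.989  -4.079]
 [ 32.911 566.584 130.359 -10.233   1.928  -4.495]] 
mean [ 32.936 566.568 130.345 -10.346   2.002  -4.011] gap -11.73646497171967
[[ 0.256 -0.967 -0.   ]
 [-0.967 -0.256 -0.002]
 [ 0.002  0.001 -1.   ]] -75.17538119098089
red 10 [[ 82.701 549.212 151.869]
 [ 57.542 526.366 326.195]
 [ 79.654 544.26  155.678]
 [ 69.517 536.634 209.882]
 [ 80.543 540.73  155.896]
 [ 77.647 540.336 151.159]
 [ 81.136 536.922 158.463]
 [ 77.696 535.991 158.181]
 [ 83.176 534.473 149.551]
 [ 78.375 532.275 160.079]]
pad [[ 89.978 512.64  166.181]
 [ 92.759 513.066 171.203]
 [ 84.333 514.088 176.119]
 [ 89.125 516.154 165.768]
 [ 91.458 516.203 174.189]
 [ 39.496 516.46  176.064]
 [ 94.522 516.857 176.956]
 [ 83.498 517.286 127.882]
 [ 84.072 518.083 171.129]
 [ 82.83  518.756 104.606]
 [ 82.598 518.815 155.562]
 [ 87.751 519.236 169.337]
```

About 10.5 N with 10.5 mm of pad travel. I'll add 1.25 mm and hold for at least 3 s.

Request:
carry_out(deltas=[[-0.003,0,0,0,0,0,0],[-0.002,0,0,0,0,0,0],[0,0,0,0,0,0,0],[0,0,0,0,0,0,0],[0,0,0,0,0,0,0],[0,0,0,0,0,0,0],[0,0,0,0,0,0,0],[0,0,0,0,0,0,0],[0,0,0,0,0,0,0],[0,0,0,0,0,0,0]])

```text
clock: 12.98
tool_pos: [540.2, 174.6, 130.3]
eef_rot: [[0.256, -0.967, -0.0], [-0.967, -0.256, -0.002], [0.002, 0.001, -1.0]]
contact_force: [5.4, -10.3, -3.8]
width: 29.9
gripper_force: 45.0
```

Request:
carry_out(deltas=[[0,0,0,0,0,0,0],[0,0,0,0,0,0,0],[0,0,0,0,0,0,0],[0,0,0,0,0,0,0],[0,0,0,0,0,0,0],[0,0,0,0,0,0,0],[0,0,0,0,0,0,0],[0,0,0,0,0,0,0],[0,0,0,0,0,0,0],[0,0,0,0,0,0,0]])

```text
clock: 13.82
tool_pos: [540.2, 174.6, 130.3]
eef_rot: [[0.256, -0.967, -0.0], [-0.967, -0.256, -0.002], [0.002, 0.001, -1.0]]
contact_force: [4.5, -10.0, -4.1]
width: 30.0
gripper_force: 45.0
```

Request:
carry_out(deltas=[[0,0,0,0,0,0,0],[0,0,0,0,0,0,0],[0,0,0,0,0,0,0],[0,0,0,0,0,0,0],[0,0,0,0,0,0,0],[0,0,0,0,0,0,0],[0,0,0,0,0,0,0],[0,0,0,0,0,0,0],[0,0,0,0,0,0,0],[0,0,0,0,0,0,0]])

```text
clock: 14.65
tool_pos: [540.2, 174.6, 130.3]
eef_rot: [[0.256, -0.967, -0.0], [-0.967, -0.256, -0.002], [0.002, 0.001, -1.0]]
contact_force: [4.4, -10.2, -3.4]
width: 29.9
gripper_force: 45.0
```

Request:
carry_out(deltas=[[0,0,0,0,0,0,0],[0,0,0,0,0,0,0],[0,0,0,0,0,0,0],[0,0,0,0,0,0,0],[0,0,0,0,0,0,0],[0,0,0,0,0,0,0],[0,0,0,0,0,0,0],[0,0,0,0,0,0,0],[0,0,0,0,0,0,0],[0,0,0,0,0,0,0]])

```text
clock: 15.48
tool_pos: [540.2, 174.6, 130.4]
eef_rot: [[0.256, -0.967, -0.0], [-0.967, -0.256, -0.002], [0.002, 0.001, -1.0]]
contact_force: [5.8, -10.4, -3.7]
width: 29.7
gripper_force: 45.0
```

Request:
carry_out(deltas=[[0,0,0,0,0,0,0],[0,0,0,0,0,0,0],[0,0,0,0,0,0,0],[0,0,0,0,0,0,0],[0,0,0,0,0,0,0],[0,0,0,0,0,0,0],[0,0,0,0,0,0,0],[0,0,0,0,0,0,0],[0,0,0,0,0,0,0],[0,0,0,0,0,0,0]])

```text
clock: 16.32
tool_pos: [540.2, 174.6, 130.3]
eef_rot: [[0.256, -0.967, -0.0], [-0.967, -0.256, -0.002], [0.002, 0.001, -1.0]]
contact_force: [4.2, -10.4, -4.0]
width: 30.1
gripper_force: 45.0
```

```bash
python3 q.py; python3 e.py | head -11
```

```text
16.6167 [[ 33.945 566.571 130.355 -10.874   2.961  -4.031]
 [ 33.95  566.54  130.344 -11.19    2.1    -3.577]
 [ 33.945 566.552 130.33  -11.605   3.124  -4.393]
 [ 33.941 566.528 130.319 -10.947   1.941  -3.109]
 [ 33.945 566.529 130.347 -10.529   2.179  -3.662]
 [ 33.935 566.565 130.339 -10.397   2.384  -4.171]] 
mean [ 33.944 566.548 130.339 -10.924   2.448  -3.824] gap -12.743537923173697
[[ 0.256 -0.967 -0.   ]
 [-0.967 -0.256 -0.002]
 [ 0.002  0.001 -1.   ]] -75.17787353485707
red 9 [[ 62.738 529.295 309.862]
 [ 56.501 525.315 334.567]
 [ 83.224 545.313 154.978]
 [ 79.544 544.151 156.56 ]
 [ 80.445 540.636 156.675]
 [ 81.155 536.941 158.309]
 [ 79.01  537.25  147.578]
 [ 82.69  534.021 153.4  ]
 [ 78.751 532.627 157.058]]
pad [[ 92.314 512.712 174.535]
 [ 90.11  512.746 165.177]
```

View pics/t.png

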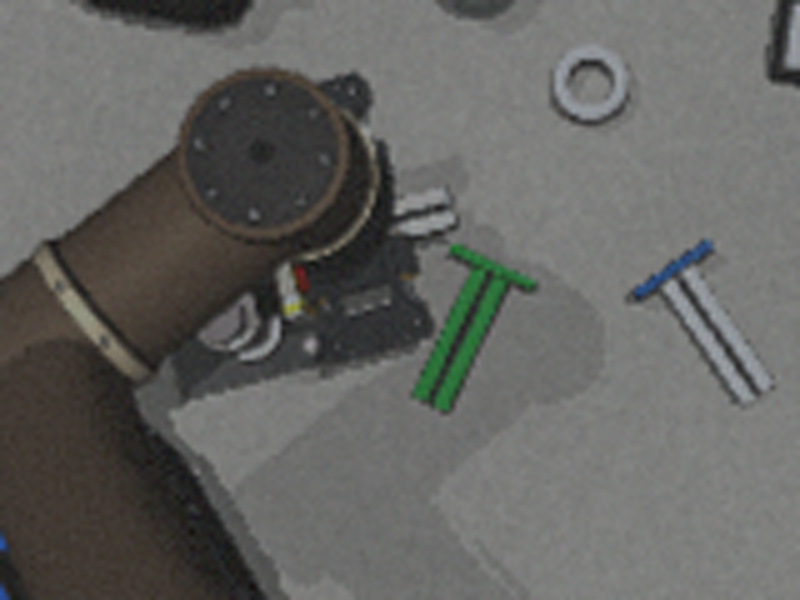

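The top picture shows the red plate (300,278) lying flat on the pad (292,295), with the pad pushed back. The push has been steady at about 11 N for more than 3 s, so I'm handing in.

```bash
python3 -c "
from workcell import ctrl
print(ctrl.hand_in())"
```

```text
the job is handed in; nothing more can be done
None
```

I handed the job in at about 17 s with the red bracket still gripped at 45 N and its end plate pressed squarely on the pad. The measured push was a steady 11 N or so, held for more than 3 s. The plate looked centred in the frame to within about 2 mm, but the hand-in gave no verdict.

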